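# Turn the sample label up, then hold the analyser's slack hood half open

### The arm

A 6-joint arm with a two-finger parallel gripper is mounted at the origin on a cart in front of the work surface, level with it; the furniture and walls round the work are solid. World frame = base frame: x ahead of the robot, y to its left, z up, the work surface at z = 0. Lengths are in mm, angles in rad, forces in N, time in s.
With the tool pointing down it reaches from about 350 to 850 mm from the base axis. Payload 8.1 kg.
Tool frame: the origin (TCP) lies midway between the tips of the shut fingers; the grasp point (between the pads) lies 19 mm behind it; z points along the fingers, y is the line along which they close (so a half turn about z gives the same grasp; the last joint's range is limited). The gripper opens to 85 mm and grips with 20 to 120 N. Pads are 22 mm wide; open, the fingers measure 114 mm over their backs; the gripper's body (76 mm by 85 mm) begins 54 mm behind the grasp point. The pads swing forward as they close: fully open they stand 13 mm farther back than shut.
Start: joints at [1.174, 0.13, 1.488, -0, 1.523, -0.085], TCP at [184.042, 571.081, 191.792] pointing down, gripper open.
Joint ranges: [-2.96, 2.96], [-0.89, 2.26], [0.02, 2.5], [-1.34, 4.48], [0, 2.73], [-2.66, 2.66]. Speed limits (rad/s): [2.39, 2.39, 2.79, 3.14, 3.14, 3.14].

### API

Orientations are given as a unit quaternion [x, y, z, w].
In Python, from rig import manip gives the robot as it stands. The module is installed in compiled form; this text tells all that it offers.
- The arm moves only by the shell command python3 -m pendant 'ROWS'. ROWS is JSON, a list of rows, each a list of 5 numbers: the finger opening in mm, from 0 to 85.4, then the shift along the tool's x, y, z in mm, then the turn about the tool's z in rad. A call has 1 to 5 rows; each row shifts and turns the commanded pose from where the row before left it, along the tool's axes as they then stand; what a row does not reach is not made up. A row lasts 1/12 s, in which the tool goes at most 41.7 mm and 7.16 degrees, less where a joint would pass 70% of its speed; a pose out of reach is approached as far as the arm can. A call is refused whole if a number of a shift passes 41.7 or a number of a turn 0.125, either way. A call with a gripper value outside its range is refused whole. The fingers move at their own pace and stop on an object; the grip force is fixed at half the most. Time passes only in rows, so rows that do not move let the fingers close. It gives the time, the measured TCP pose, the force, the opening and the grip force at its end, in the units of the state.
- manip.observe(): the state, without advancing time (a new reading comes with each control period).
- manip.snapshot(name): name is "scene" or "top"; returns a dict with "image" (400x640x3 uint8, red, green, blue), "mtx" (3x3 intrinsics, pixels), "rvec" (rotation vector, rad) and "tvec" (3), from world to camera coordinates, as OpenCV has them. Camera axes: x right, y down, z forward; pixel columns grow to the right and rows downward; lengths in mm; the calibration is good to about 2 mm. A picture is of the moment at which its call begins. There is no depth.
- manip.hand_in(): hands the job in; it is judged then, once.
Trained networks look in a picture, given as the dict that the camera call returned (one of the last four; its "shot" number tells which), for a name from the list of things; names that differ only in an ending like _2 or _b are one class to them, and where a whole thing is asked for, a point or a joint stands for the part that bears it (a point fixed in the world has none). Each returns a list of dicts, best first, with "conf" (0 to 1); they miss things now and then, are a little off and sometimes report something else, mostly with a low value. They report only what shows in the picture. A call takes as long as a camera call. They do not tell look-alikes from the thing itself.
- manip.look_for(picture, query): "rect" ([left, top, right, bottom] in pixels, round what is visible of it).
- manip.silhouettes(picture, query): "mask" (400x640 bool, what is visible of it) and "rect" ([left, top, right, bottom] in pixels, round what is visible of it).
The state is a dict: "time": time; "qpos": joint angles; "dq": joint speeds; "effort": joint torques, N m; "ee_pos": TCP position; "ee_rot": TCP orientation; "contact_force": force on the tool from outside, world axes, zero at the start; "torque": the same for the moment, N m; "finger_gap": finger opening in mm; "grip_force": force on a finger pad.
Only numpy, scipy, OpenCV 4.12 (cv2) and the standard library are available. Lean on these libraries where they do the work, as an engineer would, in place of code of your own. Each camera call takes 0.05 s, during which the arm holds its last target. There are 200 camera calls.

### The job

I am about to weigh in the sample. First roll the sample tube over on the bench, without picking it up, until its paper label faces straight up so that I can read it, and leave it lying like that. Then lift the closed hood of the moisture analyser by the rail on its front and hold it half open, at about 45 degrees, so that I can reach the pan; its hinge is slack and it falls shut, so finish still holding the rail, and leave everything else where it stands.

Things in the scene. Friction and masses are not known exactly. Their poses are not given: they have to be found in the camera images.
- sample_tube: grey plastic sample tube lying on its side: 36 mm in diameter, 112 mm long, about 60 g, black screw cap at its +y end. Origin mid-length on its axis, 18 mm above the bench. Own y: along the tube. Own z: out through the middle of the white label (100 degrees wide), up when the label is up. It starts about 115 degrees from up, on the robot side: roll it 36 mm the opposite way, away from the robot. It soon stops when not pushed.
- analyser_b_lid (a joint): angle of the hood of the nearer, right-hand moisture analyser: 0 = closed (the start), grows as it opens, at most 1.6; half open = 0.785. The hinge lies level at the back of the hood, along the rail's own y. The slack hood weighs about 1.2 kg: lifting it at the rail takes 5 to 6 N at first, 4 N half open; let go it falls shut, but beyond about 1.2 it would fall open.
- rail_mid (a point): straight metal rail across the front of that hood, 12 mm thick, 190 mm long, between two black posts. This point: the middle of the rail, on its axis. Own axes with the hood closed: x level, away from the robot into the hood; y along the rail; z up; they turn with the hood. Rail axis to hood front 40 mm (34 mm free between them); hood top 25 mm above it. Closed, the hinge line is 253 mm behind (+x) and 56 mm below the rail axis.
- dish: clear round petri dish, 92 mm across, 15 mm high, behind the tube; a bystander
- cup: white-lidded plastic sample cup, 61 mm across, 59 mm high; a bystander
- vial_a: small capped glass vial standing upright, 22 mm across, 50 mm high; a bystander
- vial_b: a second, equal small capped glass vial standing upright; a bystander
Not all that is in view belongs to the job. There is more than one size of the sample_tube; the job needs the largest.

How it is judged:
By the outcome, as a careful person would: the job done as asked, in the order asked, and still so for the second after the job is handed in, while the arm keeps its last pose, push and grip.
It also fails if it takes over 58 s, if anything falls off the work surface, if the arm or the gripper's body presses on something with over 40 N, if the wrist force passes 120 N, or if a joint passes its speed limit or range.

## Working session

There is one attempt and no reset: what is moved stays moved. The work goes in short steps, Python scripts to look and compute and a shell command to move; the robot and the scene stay as the last step left them, time stands still between calls to the robot, and variables do not carry over. Pictures are saved under pics/ and viewed, at most 12 in all, crops included, and the job is handed in when it is done.

```bash
mkdir -p pics; cat > h.py <<'E'
import numpy as np, cv2
from rig import manip
def snap(n,f=None):
    s=manip.snapshot(n)
    if f: cv2.imwrite('pics/'+f,s['image'][:,:,::-1])
    return s
def P(s):
    R=cv2.Rodrigues(np.array(s['rvec'],float))[0]; return np.array(s['mtx'],float),R,np.array(s['tvec'],float).ravel()
def ray(s,u,v,z):
    K,R,t=P(s); d=R.T@np.linalg.inv(K)@[u,v,1]; c=-R.T@t; return c+d*(z-c[2])/d[2]
def proj(s,p):
    K,R,t=P(s); q=K@(R@np.array(p,float)+t); return q[:2]/q[2]
def tri(s1,p1,s2,p2):
    A=[]
    for s,p in((s1,p1),(s2,p2)):
        K,R,t=P(s); M=K@np.c_[R,t]; A+= [p[0]*M[2]-M[0],p[1]*M[2]-M[1]]
    X=np.linalg.svd(np.array(A))[2][-1]; return X[:3]/X[3]
E
python3 - <<'E'
from h import *
a=snap('scene','s1.png'); b=snap('top','t1.png')
cv2.imwrite('pics/both.png',cv2.resize(np.vstack([a['image'],b['image']])[:,:,::-1],(480,600)))
for n,s in(('scene',a),('top',b)):
    K,R,t=P(s);print(n,-R.T@t,K[0,0])
    for q in('sample_tube','analyser_b_lid','rail_mid','dish','cup','vial_a'):
        print(q,[(np.round(r['rect']).tolist(),round(r['conf'],2)) for r in manip.look_for(s,q)])
o=manip.observe();print(o)
E
```

```text
scene [ -111.70212271 -1044.7398069    995.33070099] 516.3131833799725
sample_tube [([306.0, 235.0, 333.0, 253.0], 0.74), ([257.0, 213.0, 288.0, 234.0], 0.55), ([273.0, 242.0, 294.0, 266.0], 0.51)]
analyser_b_lid [([325.0, 199.0, 453.0, 299.0], 0.68)]
rail_mid [([323.0, 196.0, 454.0, 303.0], 0.94)]
dish [([321.0, 206.0, 351.0, 225.0], 0.78)]
cup [([274.0, 171.0, 288.0, 190.0], 0.76)]
vial_a [([232.0, 182.0, 240.0, 196.0], 0.51), ([258.0, 212.0, 287.0, 238.0], 0.37)]
top [ 340.11670501   59.0577905  1119.93820425] 387.37164889772737
sample_tube [([266.0, 237.0, 310.0, 264.0], 0.78), ([330.0, 245.0, 352.0, 267.0], 0.78), ([336.0, 201.0, 343.0, 231.0], 0.58)]
analyser_b_lid [([374.0, 120.0, 479.0, 234.0], 0.84)]
rail_mid [([375.0, 121.0, 481.0, 232.0], 0.96)]
dish [([285.0, 162.0, 320.0, 193.0], 0.95)]
cup [([200.0, 194.0, 224.0, 214.0], 0.56)]
vial_a [([201.0, 264.0, 213.0, 269.0], 0.56), ([208.0, 242.0, 220.0, 247.0], 0.41)]
{'time': 0.7, 'qpos': array([ 1.17360329e+00,  1.30345855e-01,  1.48818611e+00, -1.52281645e-05,
        1.52298172e+00, -8.54117854e-02]), 'dq': array([ 0.00056168, -0.00049464,  0.00031884,  0.00075011,  0.00045986,
        0.00031026]), 'effort': array([-1.49686843e-03, -5.69146085e+01, -5.00746894e+01, -5.28988949e-04,
        1.47749804e-03, -8.85320958e-06]), 'ee_pos': array([184.05357843, 571.09874341, 191.83222568]), 'ee_rot': array([1.55259625e-01, 9.87873700e-01, 3.65212951e-05, 1.68201170e-05]), 'contact_force': array([ 2.07014588, -1.10696158, -1.06595138]), 'torque': array([-0.0382586 , -0.00363139, -0.03903859]), 'grip_force': 0.0, 'finger_gap': 84.96391369632903}
```

View pics/s1.png

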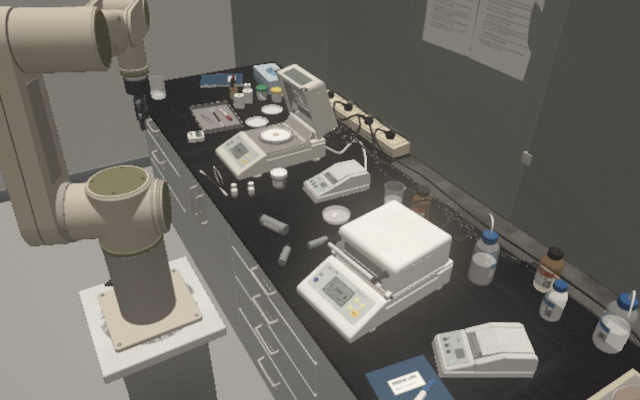

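View pics/t1.png

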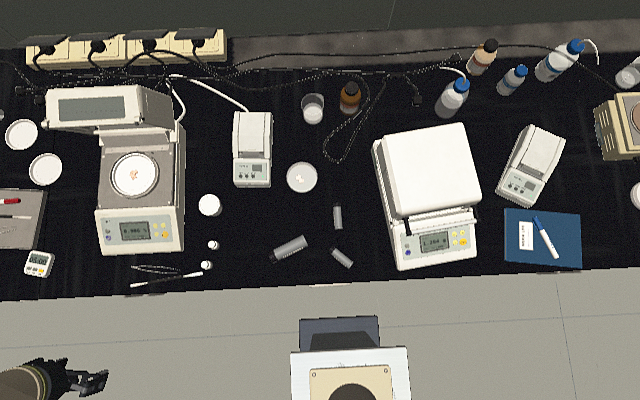

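Three tubes: top-view (289,249)/scene (273,225), (341,257)/(285,255) and (338,216)/(318,243). The first is clearly the longest and thickest, with its black cap at the left (+y). I'll confirm it in an enlarged crop, together with the rail.

```bash
python3 - <<'E'
from h import *
a=snap('scene'); b=snap('top')
c1=cv2.resize(b['image'][190:275,260:365],None,fx=4,fy=4,interpolation=cv2.INTER_CUBIC)
c2=cv2.resize(b['image'][190:275,370:490],None,fx=3,fy=3,interpolation=cv2.INTER_CUBIC)
c3=cv2.resize(a['image'][225:295,320:420],None,fx=3.6,fy=3.6,interpolation=cv2.INTER_CUBIC)
C=np.zeros((600,800,3),np.uint8)
for c,x,y in((c1,0,0),(c2,425,0),(c3,425,260)): C[y:y+c.shape[0],x:x+c.shape[1]]=c[:600-y,:800-x]
c4=cv2.resize(a['image'][205:270,250:340],None,fx=4,fy=4,interpolation=cv2.INTER_CUBIC);C[342:600,:360]=c4[:258]
cv2.imwrite('pics/crop.png',C[:,:,::-1])
for n,s in(('scene',a),('top',b)):
  for r in manip.silhouettes(s,'sample_tube'):
    v,u=np.nonzero(r['mask']); (c,wh,an)=cv2.minAreaRect(np.c_[u,v].astype(np.float32))
    bx=cv2.boxPoints((c,wh,an)); W=np.array([ray(s,x,y,18)[:2] for x,y in bx])
    print(n,round(r['conf'],2),np.round(c,1),np.round(ray(s,*c,18)),'box',np.round(W).tolist(),len(u))
for q in('dish','cup','vial_a'):
  for r in manip.look_for(b,q): l=r['rect'];print(q,ray(b,(l[0]+l[2])/2,(l[1]+l[3])/2,20).round())
E
```

```text
scene 0.68 [285.1 253.5] [400.  -0.  18.] box [[363.0, -25.0], [426.0, 49.0], [440.0, 26.0], [376.0, -46.0]] 165
scene 0.65 [272.1 222.7] [434. 154.  18.] box [[390.0, 191.0], [424.0, 233.0], [478.0, 117.0], [443.0, 79.0]] 356
scene 0.6 [319.3 240.9] [517.   1.  18.] box [[480.0, 18.0], [565.0, 19.0], [554.0, -16.0], [471.0, -16.0]] 177
top 0.81 [287.1 248.2] [432. 155.  18.] box [[426.0, 213.0], [470.0, 111.0], [439.0, 97.0], [395.0, 198.0]] 466
top 0.57 [340.8 256.3] [402.   5.  18.] box [[418.0, 39.0], [433.0, 25.0], [385.0, -29.0], [370.0, -15.0]] 178
top 0.53 [337. 215.] [520.   8.  18.] box [[558.0, 17.0], [557.0, -6.0], [481.0, -1.0], [483.0, 22.0]] 215
dish [632. 101.  20.]
cup [568. 368.  20.]
vial_a [391. 381.  20.]
```

View pics/crop.png

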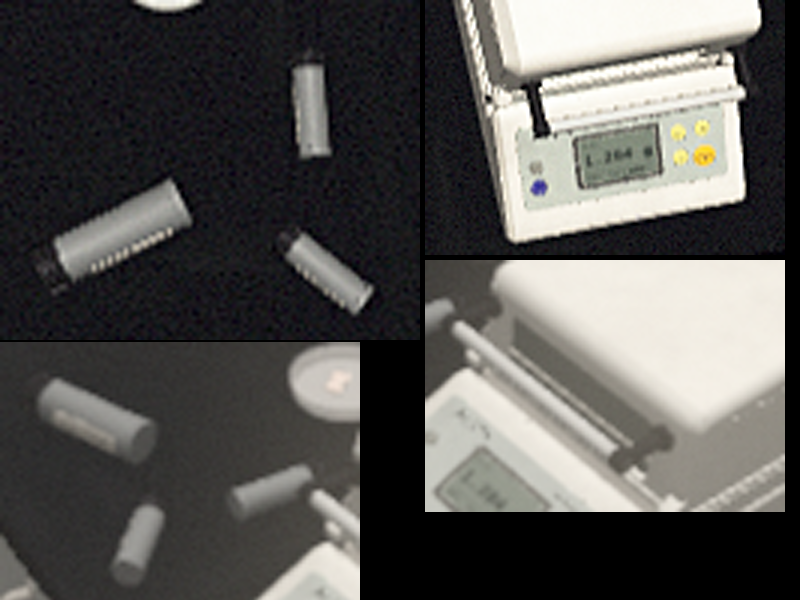

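The left tube (top px 289,249) is the largest. Its label strip shows at the lower edge, facing the robot, and the cap is at the left. The rail runs across the hood front between the black posts. I'll approach the tube from the robot side.

```bash
python3 -m pendant '[[60,-27.6,-29.1,0,0],[60,-27.6,-29.1,0,0],[60,-27.6,-29.1,0,0],[60,-27.6,-29.1,0,0],[60,-27.6,-29.1,0,0]]' >/dev/null; python3 -m pendant '[[60,-27.6,-29.1,0,0],[60,-27.6,-29.1,0,0],[60,-27.6,-29.1,0,0],[60,-27.6,-29.1,0,0],[60,-27.6,-29.1,0,0]]'
python3 -m pendant '[[60,-27.6,-29.1,0,0],[60,-27.6,-29.1,0,0],[60,0,0,0,-0.12],[60,0,0,0,-0.12],[60,0,0,0,-0.12]]'; python3 -m pendant '[[60,0,0,0,-0.12],[60,0,0,0,-0.12],[60,0,0,0,-0.12],[60,0,0,0,0],[60,0,0,0,0]]'
cat >> h.py <<'E'
from scipy.spatial.transform import Rotation as Ro
def tool(target=None,yawvec=None):
    o=manip.observe();R=Ro.from_quat(o['ee_rot']).as_matrix()
    print('t',round(o['time'],2),'tcp',o['ee_pos'].round(1),'x',R[:,0].round(3),'y',R[:,1].round(3),'gap',round(o['finger_gap'],1),'F',np.round(o['contact_force'],1),'grip',round(o['grip_force'],1),'q',np.round(o['qpos'],2))
    if target is not None: print('tool delta',(R.T@(np.array(target)-o['ee_pos'])).round(1))
E
python3 - <<'E'
from h import *
b=snap('top')
e1=ray(b,305,240.7,20);e2=ray(b,272,257.5,20);print(e1,e2,(e1+e2)/2,np.linalg.norm(e1-e2))
tool([392,137,60])
a=snap('scene')
C=np.hstack([cv2.resize(b['image'][195:275,385:485],(500,400),interpolation=cv2.INTER_CUBIC),cv2.resize(a['image'][235:295,320:395],(300,240),interpolation=cv2.INTER_CUBIC) if 0 else cv2.resize(a['image'][220:300,325:385],(300,400),interpolation=cv2.INTER_CUBIC)])
cv2.imwrite('pics/rail.png',C[:,:,::-1])
E
```

```text
time: 1.88
ee_pos: [357.9, 207.8, 192.2]
ee_rot: [0.155, 0.988, 0.0, 0.0]
contact_force: [0.2, -0.1, 0.7]
finger_gap: 59.7
grip_force: 0.0
time: 2.3
ee_pos: [392.6, 135.9, 192.0]
ee_rot: [-0.026, 1.0, 0.0, 0.0]
contact_force: [0.1, 0.4, -0.3]
finger_gap: 60.2
grip_force: 0.0
time: 2.72
ee_pos: [392.2, 137.1, 191.9]
ee_rot: [-0.201, 0.98, -0.0, 0.0]
contact_force: [-0.3, 0.3, 0.2]
finger_gap: 60.0
grip_force: 0.0
[450.55203269 103.42832763  20.        ] [408.42738868 198.16436441  20.        ] [429.48971068 150.79634602  20.        ] 103.67932435491707
t 2.77 tcp [392.2 137.1 191.9] x [-0.92  -0.393 -0.   ] y [-0.393  0.92  -0.   ] gap 60.0 F [ 0.4 -0.7  0.6] grip 0.0 q [ 0.21 -0.39  1.97 -0.    1.57 -1.76]
tool delta [  0.2  -0.  131.9]
```

View pics/rail.png

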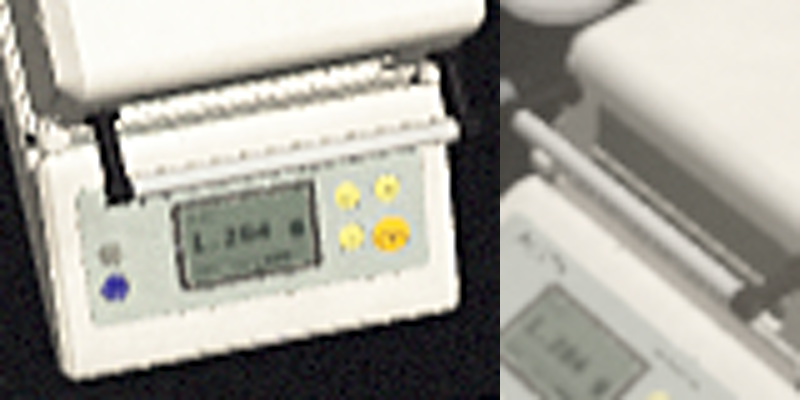

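```bash
python3 -m pendant '[[60,0,0,40,0],[60,0,0,40,0],[60,0,0,40,0],[60,0,0,30,0],[60,0,0,20,0]]'; python3 -m pendant '[[60,0,0,10,0],[60,0,0,7,0],[60,0,0,0,0],[60,0,0,0,0]]'
python3 - <<'E'
from h import *
tool()
a=snap('scene');b=snap('top')
for u,w in(((408.6,233),(329,244)),((476.6,221),(374,280))): print(tri(b,u,a,w))
for s in(a,b): print([np.round(proj(s,p),1) for p in([392,137,15],[433,155,18])])
C=cv2.resize(b['image'][215:275,255:345],(720,480),interpolation=cv2.INTER_CUBIC)
cv2.imwrite('pics/push0.png',C[:,:,::-1])
E
```

```text
time: 3.23
ee_pos: [389.6, 136.6, 18.2]
ee_rot: [-0.201, 0.98, -0.0, -0.002]
contact_force: [-1.0, 0.1, 0.2]
finger_gap: 60.3
grip_force: 0.0
time: 3.57
ee_pos: [393.1, 137.3, 5.9]
ee_rot: [-0.202, 0.979, 0.0, 0.001]
contact_force: [-0.3, 0.7, -0.6]
finger_gap: 59.8
grip_force: 0.0
t 3.57 tcp [393.1 137.3   5.9] x [-0.918 -0.396 -0.001] y [-0.396  0.918 -0.   ] gap 59.8 F [-0.3  0.7 -0.6] grip 0.0 q [ 0.21 -0.2   2.17  0.    1.18 -1.77]
[ 445.66166416 -163.35878502  150.16159255]
[ 465.82438661 -335.69354926  153.95641393]
[array([262.4, 230.3]), array([271.7, 222.6])]
[array([294.1, 262.3]), array([287.1, 248. ])]
```

View pics/push0.png

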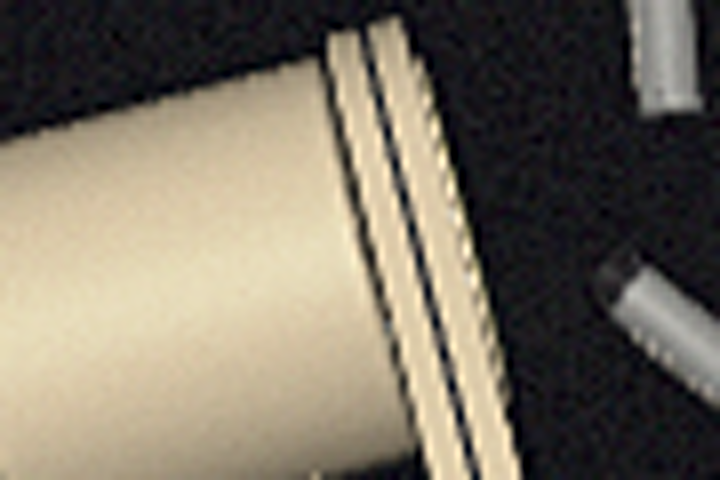

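The arm hides the tube in the top view, so I'll use the scene camera. Pushing slowly.

```bash
python3 -m pendant '[[60,-5,0,0,0],[60,-5,0,0,0],[60,-4,0,0,0],[60,-4,0,0,0],[60,-4,0,0,0]]'; python3 -m pendant '[[60,-4,0,0,0],[60,-4,0,0,0],[60,-4,0,0,0],[60,0,0,0,0]]'
python3 - <<'E'
from h import *
tool()
a=snap('scene')
for r in manip.silhouettes(a,'sample_tube'):
    v,u=np.nonzero(r['mask']);print(round(r['conf'],2),u.mean(),v.mean(),ray(a,u.mean(),v.mean(),18).round(),len(u))
C=cv2.resize(a['image'][195:270,235:325],(720,600),interpolation=cv2.INTER_CUBIC)
cv2.imwrite('pics/push1.png',C[:,:,::-1])
E
```

```text
time: 4.08
ee_pos: [412.9, 146.1, 5.0]
ee_rot: [-0.203, 0.979, 0.0, 0.0]
contact_force: [-1.1, -0.0, -0.1]
finger_gap: 60.0
grip_force: 0.0
time: 4.42
ee_pos: [424.1, 150.9, 4.9]
ee_rot: [-0.203, 0.979, 0.0, 0.0]
contact_force: [-0.9, -0.4, -0.4]
finger_gap: 59.6
grip_force: 0.0
t 4.42 tcp [424.1 150.9   4.9] x [-0.918 -0.397 -0.   ] y [-0.397  0.918 -0.   ] gap 59.6 F [-0.9 -0.4 -0.4] grip 0.0 q [ 0.23 -0.1   2.08  0.    1.16 -1.75]
0.9 272.650406504065 223.24119241192412 [434. 151.  18.] 369
0.72 318.37704918032784 241.0655737704918 [514.   2.  18.] 183
0.7 284.91715976331363 253.37869822485206 [400.   1.  18.] 169
```

View pics/push1.png

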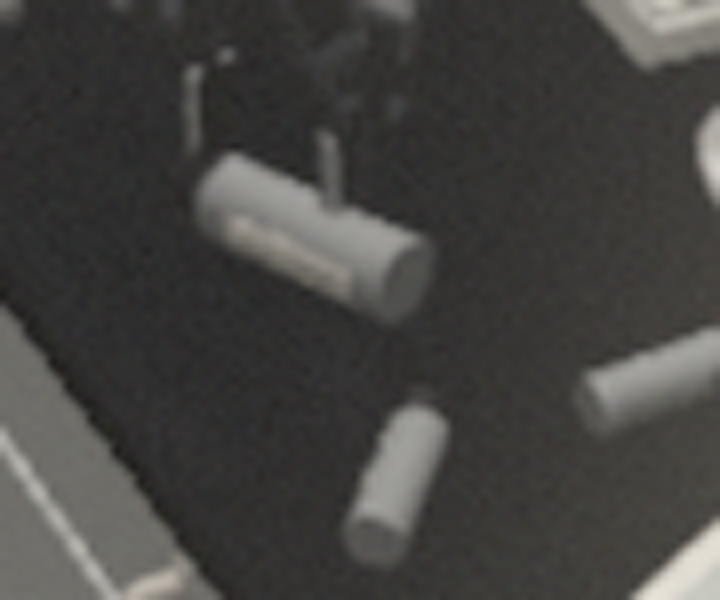

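```bash
python3 - <<'E'
from h import *
a=snap('scene')
c=np.array([424.1,150.9]);y=np.array([-.397,.918]);x=np.array([.918,.397])
for d in(-37,37):
  for z in(5,12,20,36): print(d,z,[(235+0,)and ((proj(a,[*(c+d*y+k*x),z])-[235,195])*8).round() for k in(-11,0,11)])
print('tube ends',[((proj(a,[*(np.array([433,154])+s*56*y),18])-[235,195])*8).round() for s in(-1,1)])
E
```

```text
-37 5 [array([333., 308.]), array([351., 294.]), array([369., 280.])]
-37 12 [array([333., 293.]), array([351., 280.]), array([369., 266.])]
-37 20 [array([332., 277.]), array([350., 263.]), array([368., 250.])]
-37 36 [array([330., 244.]), array([349., 230.]), array([367., 217.])]
37 5 [array([190., 239.]), array([209., 226.]), array([227., 213.])]
37 12 [array([189., 225.]), array([208., 212.]), array([226., 198.])]
37 20 [array([188., 208.]), array([207., 195.]), array([225., 182.])]
37 36 [array([186., 176.]), array([205., 163.]), array([223., 150.])]
tube ends [array([405., 274.]), array([188., 172.])]
```

```bash
python3 - <<'E'
from h import *
tool()
a=snap('scene')
im=a['image'][130:270,190:330].copy()
im=cv2.resize(im,(600,600),interpolation=cv2.INTER_CUBIC)
im=(255*(im/255.)**0.5).astype(np.uint8)
cv2.imwrite('pics/push2.png',im[:,:,::-1])
E
```

```text
t 4.57 tcp [423.2 150.6   4.7] x [-0.918 -0.397  0.   ] y [-0.397  0.918  0.   ] gap 60.4 F [-0.4 -0.3 -0.8] grip 0.0 q [ 0.23 -0.1   2.08 -0.    1.16 -1.75]
```

View pics/push2.png

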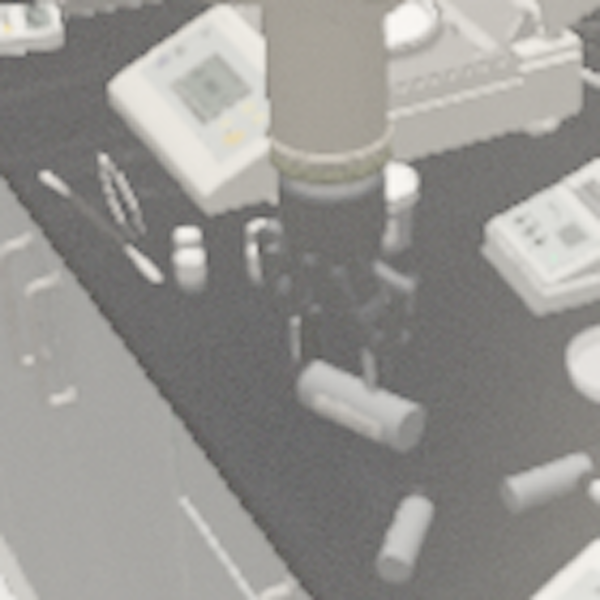

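```bash
python3 - <<'E'
from h import *
a=snap('scene');b=snap('top')
print('init tcp proj', proj(a,[184,571,192]),proj(b,[184,571,192]), 'z+40',proj(a,[184,571,232]))
s=cv2.imread('pics/s1.png'); now=a['image'][:,:,::-1]
d=(cv2.absdiff(s,now).max(2)>25).astype(np.uint8)
n,l,st,ce=cv2.connectedComponentsWithStats(d)
print([(x[:5].tolist()) for x in st[1:] if x[4]>15])
# lowest changed rows near initial gripper & near tube, per column
for u in list(range(126,162,3))+list(range(250,300,3)):
    v=np.nonzero(d[:,u])[0]; v=v[v<270]; print(u,v[-8:].tolist())
# tube difference: count of changed pixels in tube region
E
```

```text
init tcp proj [146.93533962 137.70146113] [ 99.17481432 362.90364522] z+40 [144.77025437 126.78719171]
[[0, 0, 51, 20, 362], [0, 0, 294, 247, 23919], [0, 7, 8, 40, 206], [9, 34, 4, 10, 19], [25, 111, 31, 70, 490], [104, 178, 68, 71, 2531], [248, 181, 8, 15, 75], [277, 191, 10, 7, 30]]
126 [238, 239, 240, 241, 242, 243, 244, 245]
129 [240, 241, 242, 243, 244, 245, 246, 247]
132 [241, 242, 243, 244, 245, 246, 247, 248]
135 [241, 242, 243, 244, 245, 246, 247, 248]
138 [241, 242, 243, 244, 245, 246, 247, 248]
141 [241, 242, 243, 244, 245, 246, 247, 248]
144 [241, 242, 243, 244, 245, 246, 247, 248]
147 [239, 240, 241, 242, 243, 244, 245, 246]
150 [237, 238, 239, 240, 241, 242, 243, 245]
153 [236, 237, 238, 239, 240, 241, 242, 243]
156 [234, 235, 236, 237, 238, 239, 240, 241]
159 [229, 230, 231, 232, 235, 236, 237, 238]
250 [186, 187, 188, 189, 190, 191, 192, 193]
253 [188, 189, 190, 191, 192, 193, 194, 195]
256 [171, 172, 173, 174, 175, 176, 177, 195]
259 [177, 204, 205, 206, 207, 210, 211, 212]
262 [168, 169, 170, 171, 172, 174, 175, 190]
265 [168, 169, 170, 171, 172, 173, 174, 175]
268 [166, 168, 169, 170, 171, 173, 174, 175]
271 [170, 171, 172, 173, 174, 175, 176, 177]
274 [180, 181, 182, 183, 184, 185, 186, 187]
277 [186, 187, 188, 191, 192, 217, 220, 221]
280 [179, 181, 182, 183, 192, 193, 194, 195]
283 [127, 128, 129, 130, 131, 194, 195, 196]
286 [124, 125, 126, 127, 128, 129, 195, 196]
289 [118, 119, 120, 121, 122, 123, 124, 125]
292 [112, 113, 114, 115, 116, 118]
295 []
298 []
```

```bash
python3 -m pendant '[[60,12,0,0,0],[60,12,0,0,0],[60,12,0,0,0],[60,0,0,0,0],[60,0,0,0,0]]'; 
python3 - <<'E'
from h import *
tool()
a=snap('scene')
o=manip.observe()['ee_pos'];y=np.array([-.397,.918])
for d in(-37,0,37): print(d,[((proj(a,[*(o[:2]+d*y),z])-[235,180])*8).round() for z in(5,20,45)])
im=np.mean([snap('scene')['image'] for _ in range(4)],0)[180:255,235:325]
im=cv2.resize(255*np.clip(im/140.,0,1)**0.6,(720,600),interpolation=cv2.INTER_CUBIC)
cv2.imwrite('pics/push3.png',im[:,:,::-1])
E
```

```text
time: 5.13
ee_pos: [390.3, 136.3, 4.9]
ee_rot: [-0.203, 0.979, 0.0, 0.0]
contact_force: [-0.3, -0.3, 0.2]
finger_gap: 59.9
grip_force: 0.0
t 5.13 tcp [390.3 136.3   4.9] x [-0.918 -0.397 -0.001] y [-0.397  0.918 -0.   ] gap 59.9 F [-0.3 -0.3  0.2] grip 0.0 q [ 0.21 -0.21  2.18  0.    1.17 -1.77]
-37 [array([291., 460.]), array([290., 429.]), array([287., 377.])]
0 [array([219., 424.]), array([217., 394.]), array([213., 342.])]
37 [array([148., 390.]), array([145., 359.]), array([141., 308.])][ WARN:0@1.621] global loadsave.cpp:1063 imwrite_ Unsupported depth image for selected encoder is fallbacked to CV_8U.
```

View pics/push3.png

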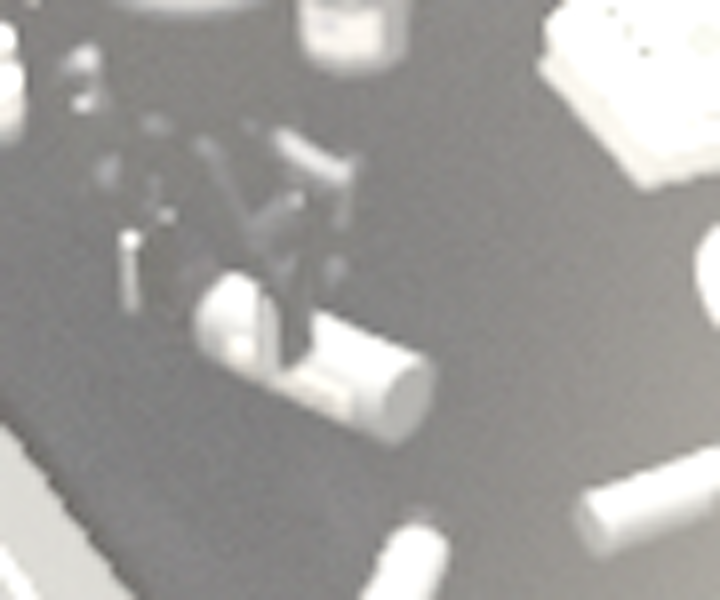

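The tips stand about 40 mm higher than the reported z suggests (at z≈45 the predicted pixels match), and nothing touched the tube. I'll lower in small steps and watch the force.

```bash
python3 -m pendant '[[60,0,0,5,0],[60,0,0,5,0],[60,0,0,0,0]]';python3 -m pendant '[[60,0,0,4,0],[60,0,0,4,0],[60,0,0,0,0]]'
python3 - <<'E'
from h import *
tool()
a=np.mean([snap('scene')['image'] for _ in range(3)],0)
r=a[:,:,:].mean(2)
print(r[215:240:1,268:276].round().astype(int))
E
```

```text
time: 5.63
ee_pos: [389.3, 136.1, -6.6]
ee_rot: [-0.203, 0.979, 0.0, -0.001]
contact_force: [-0.5, -0.7, -0.3]
finger_gap: 60.3
grip_force: 0.0
time: 5.88
ee_pos: [389.6, 136.1, -14.2]
ee_rot: [-0.203, 0.979, -0.0, -0.001]
contact_force: [0.2, -1.0, -0.2]
finger_gap: 60.0
grip_force: 0.0
t 5.88 tcp [389.6 136.1 -14.2] x [-0.918 -0.397  0.001] y [-0.397  0.918  0.   ] gap 60.0 F [ 0.2 -1.  -0.2] grip 0.0 q [ 0.21 -0.18  2.19 -0.    1.13 -1.77]
[[ 55  49  47  46  46  47  46  46]
 [ 60  70  66  45  47  48  47  46]
 [ 61  86  95  61  46  47  46  49]
 [ 54  76  87  64  48  49  45  53]
 [ 49  56  59  55  46  46  45  54]
 [ 47  51  52  47  46  48  46  52]
 [ 48  51  49  45  48  48  47  48]
 [ 70  46  47  47  47  47  59  98]
 [ 88  60  46  46  47  51  92 136]
 [ 95  72  46  49  53  57 105 141]
 [ 96  78  44  46  50  55  96 133]
 [ 97  83  46  43  44  55  96 126]
 [ 99  83  49  46  46  55 103 138]
 [ 99  84  51  48  48  56 100 137]
 [ 99  85  49  48  54  78 100 110]
 [ 99  87  55  43  49  74  93  96]
 [ 93  94  78  56  45  48  61  81]
 [ 70  77  70  54  44  48  44  50]
 [ 46  50  46  46  45  46  47  47]
 [ 44  45  47  47  47  45  47  46]
 [ 45  48  47  46  47  47  47  46]
 [ 47  45  47  46  48  48  47  48]
 [ 45  45  48  46  48  49  49  48]
 [ 46  45  46  46  48  48  49  48]
 [ 44  46  47  48  46  51  48  49]]
```

```bash
python3 -m pendant '[[60,0,0,5,0],[60,0,0,5,0],[60,0,0,0,0]]';python3 -m pendant '[[60,0,0,4,0],[60,0,0,3,0],[60,0,0,0,0]]'
python3 -m pendant '[[60,-5,0,0,0],[60,-4,0,0,0],[60,-3,0,0,0],[60,-3,0,0,0],[60,0,0,0,0]]'
python3 - <<'E'
from h import *
tool()
a=snap('scene')
for r in manip.silhouettes(a,'sample_tube'):
    v,u=np.nonzero(r['mask']);print(round(r['conf'],2),r['rect'],ray(a,u.mean(),v.mean(),18).round(),len(u))
E
```

```text
time: 6.28
ee_pos: [389.5, 136.1, -24.3]
ee_rot: [-0.203, 0.979, -0.0, -0.001]
contact_force: [0.9, -0.0, -0.5]
finger_gap: 60.0
grip_force: 0.0
time: 6.53
ee_pos: [389.7, 136.2, -31.0]
ee_rot: [-0.203, 0.979, -0.0, -0.001]
contact_force: [0.0, 0.4, 0.3]
finger_gap: 60.1
grip_force: 0.0
time: 6.95
ee_pos: [405.0, 142.6, -29.9]
ee_rot: [-0.203, 0.979, 0.0, 0.0]
contact_force: [-0.9, 0.8, 0.1]
finger_gap: 60.2
grip_force: 0.0
t 6.95 tcp [405.  142.6 -29.9] x [-0.918 -0.397 -0.001] y [-0.397  0.918 -0.   ] gap 60.2 F [-0.9  0.8  0.1] grip 0.0 q [ 0.22 -0.1   2.15  0.    1.09 -1.76]
0.56 [262.0, 210.9, 288.4, 232.0] [438. 148.  18.] 185
0.47 [309.5, 233.3, 331.1, 250.6] [511.   2.  18.] 172
0.44 [276.9, 243.9, 295.4, 265.9] [399.  -1.  18.] 180
```

```bash
python3 -m pendant '[[60,-3,0,0,0],[60,-3,0,0,0],[60,-3,0,0,0],[60,-3,0,0,0],[60,-2,0,0,0]]';python3 -m pendant '[[60,0,0,0,0]]'
cat > tr.py <<'E'
from h import *
tool()
a=snap('scene')
s=cv2.imread('pics/s1.png').astype(int)
y=np.array([-.406,.914]);x=np.array([.914,.406])
e=np.array([433,154])-56*y
# template-match the visible end (right end) of tube from s1
T=cv2.imread('pics/s1.png')[222:238,274:292]
I=a['image'][:,:,::-1].copy()
m=cv2.matchTemplate(I[205:245,262:312],T,cv2.TM_CCOEFF_NORMED);_,c,_,l=cv2.minMaxLoc(m)
du=np.array([262+l[0]-274,205+l[1]-222]);print('shift px',du,round(c,2))
for k in(0,10,20,30,36): print(k,(proj(a,[*(e+k*x),18])-proj(a,[*e,18])).round(1))
for r in manip.silhouettes(a,'sample_tube'): print(round(r['conf'],2),np.round(r['rect'],1),r['mask'].sum())
E
python3 tr.py
```

```text
time: 7.47
ee_pos: [417.4, 148.0, -30.1]
ee_rot: [-0.203, 0.979, -0.0, 0.0]
contact_force: [-0.7, -0.6, -0.2]
finger_gap: 60.0
grip_force: 0.0
time: 7.55
ee_pos: [417.5, 148.0, -30.1]
ee_rot: [-0.203, 0.979, 0.0, 0.0]
contact_force: [0.4, 0.5, 1.0]
finger_gap: 60.0
grip_force: 0.0
t 7.55 tcp [417.5 148.  -30.1] x [-0.918 -0.397 -0.   ] y [-0.397  0.918 -0.   ] gap 60.0 F [0.4 0.5 1. ] grip 0.0 q [ 0.22 -0.06  2.11  0.    1.09 -1.75]
shift px [ 6 -1] 0.83
0 [0. 0.]
10 [ 2.  -1.6]
20 [ 4.  -3.1]
30 [ 6.  -4.7]
36 [ 7.1 -5.6]
0.59 [262.8 211.1 292.7 233.2] 222
0.46 [308.8 234.1 333.  251.1] 171
0.44 [276.3 242.9 291.6 268. ] 168
```

```bash
python3 -m pendant '[[60,8,0,0,0],[60,10,0,-20,0],[60,0,0,-40,0],[60,0,41,0,0],[60,0,41,0,0]]' >/dev/null;python3 -m pendant '[[60,0,41,0,0],[60,0,41,0,0],[60,0,41,0,0],[60,0,0,0,0],[60,0,0,0,0]]'
cat > lab.py <<'E'
from h import *
import sys
b=snap('top'); B=b['image'].astype(float)
for _ in range(3): B=B+snap('top')['image']
B=(B/4).astype(np.uint8)
for r in manip.silhouettes(b,'sample_tube'):
    v,u=np.nonzero(r['mask'])
    if len(u)<280: continue
    c,wh,an=cv2.minAreaRect(np.c_[u,v].astype(np.float32)); W=np.array([ray(b,*p,18)[:2] for p in cv2.boxPoints((c,wh,an))])
    L=[(np.linalg.norm(W[i]-W[(i+1)%4]),W[(i+1)%4]-W[i]) for i in range(2)]; L.sort(key=lambda t:-t[0])
    d=L[0][1]/L[0][0]; d*=np.sign(d[1]); ctr=ray(b,*c,18)[:2]
    print(round(r['conf'],2),'ctr',ctr.round(1),'axis',d.round(3),'len,w',round(L[0][0]),round(L[1][0]))
    x=np.array([d[1],-d[0]])
    print('rows: offset across (mm, + away from robot); cols: along y -60..60 step 10; value= brightness and R-B')
    for k in range(-30,31,3):
        P_=[proj(b,[*(ctr+k*x+j*d),30]) for j in range(-60,61,10)]
        px=np.array(P_,np.float32)[None]
        val=cv2.remap(B,px[...,0],px[...,1],cv2.INTER_LINEAR)[0].astype(int)
        print('%4d'%k,' '.join('%3d/%3d'%(v.mean(),v[0]-v[2]) for v in val))
tool()
cv2.imwrite('pics/lab.png',cv2.resize(B[215:275,255:345],(720,480),interpolation=cv2.INTER_CUBIC)[:,:,::-1])
E
python3 lab.py
```

```text
time: 8.48
ee_pos: [317.2, 330.1, 29.7]
ee_rot: [-0.205, 0.979, -0.0, -0.0]
contact_force: [-0.1, 0.6, -0.2]
finger_gap: 59.9
grip_force: 0.0
0.88 ctr [447.4 163.3] axis [-0.427  0.904] len,w 117 38
rows: offset across (mm, + away from robot); cols: along y -60..60 step 10; value= brightness and R-B
 -30  20/ -5  22/ -5  20/ -2  21/ -5  25/ -4  21/ -6  24/ -4  22/ -5  21/ -5  21/ -5  25/ -3  24/ -5  23/ -2
 -27  22/ -5  19/ -4  16/ -4  18/ -5  19/ -3  17/ -7  19/ -6  21/ -5  21/ -1  21/ -5  22/ -3  24/ -5  25/ -1
 -24  22/ -6  28/ -1  28/ -3  14/ -5  23/ -3  15/ -4  11/ -4  15/ -3  16/ -3  19/ -2  22/ -3  22/ -2  24/ -3
 -21  18/ -6  64/  2 103/ 11  96/ 12  89/ 10  69/  8  70/  9  46/  3  37/  1  28/ -3  21/ -2  18/ -1  22/ -4
 -18  19/ -4 100/  4 162/ 22 135/ 17 161/ 23 141/ 20 133/ 19 148/ 20 105/ 12  66/  2  25/ -2  30/  0  22/ -4
 -15  12/ -8 116/  2 203/ 28 139/ 18 133/ 16 175/ 25 147/ 21 183/ 26 152/ 18  98/  3  23/ -2  31/  0  22/ -4
 -12  15/ -5 131/  4 225/ 23 171/ 25 176/ 24 180/ 25 206/ 25 212/ 27 163/ 17 117/  4  24/  0  36/  0  22/ -2
  -9   9/ -5 143/  6 241/ 21 226/ 21
[... 944 characters left out ...]

  18  22/ -7  21/ -4  19/ -4  26/ -5  22/  1  19/ -5  20/ -3  17/ -6  20/ -1  16/ -5  36/ -2  22/ -4  24/ -2
  21  22/ -5  22/ -2  21/ -4  27/ -4  22/ -4  21/ -2  23/ -1  21/ -6  23/ -4  20/ -4  22/ -4  22/ -4  21/ -2
  24  22/ -5  21/ -4  22/ -6  22/ -1  26/ -5  21/ -6  25/ -2  24/ -3  21/ -4  23/ -3  19/ -6  23/ -4  21/ -3
  27  21/ -4  23/ -5  23/ -3  20/ -6  23/ -2  25/ -4  23/ -2  24/ -2  22/ -1  24/ -5  22/ -4  24/ -3  20/ -5
  30  22/ -2  23/ -2  20/ -2  24/ -4  24/ -4  29/ -3  23/ -4  18/ -6  22/ -3  24/ -4  22/ -4  21/ -1  21/ -4
t 8.73 tcp [319.5 327.6  29.6] x [-0.919 -0.395  0.   ] y [-0.395  0.919 -0.   ] gap 59.6 F [0.7 0.4 0.2] grip 0.0 q [ 0.69 -0.11  2.04 -0.    1.21 -1.29]
```

Rolling works without slip: the tube has moved 17 mm and the label is now about 61° from up. It needs about 19 mm more.

```bash
python3 -m pendant '[[60,0,-41,0,0],[60,0,-41,0,0],[60,0,-41,0,0],[60,0,-41,0,0],[60,-5,-40,0,0]]' >/dev/null;python3 -m pendant '[[60,0,0,0,0],[60,0,0,30,0],[60,0,0,20,0],[60,0,0,10,0],[60,0,0,0,0]]'
python3 -m pendant '[[60,-4,0,0,0],[60,-4,0,0,0],[60,-3,0,0,0],[60,-3,0,0,0],[60,-3,0,0,0]]'
python3 -c "
from h import *
tool([434.9,155.5,-30])"
```

```text
time: 9.57
ee_pos: [402.1, 142.2, -32.7]
ee_rot: [-0.202, 0.979, -0.0, -0.002]
contact_force: [-0.3, 0.5, 0.5]
finger_gap: 60.1
grip_force: 0.0
time: 9.98
ee_pos: [421.4, 150.9, -29.3]
ee_rot: [-0.203, 0.979, 0.0, 0.001]
contact_force: [-0.3, -0.0, 0.5]
finger_gap: 60.3
grip_force: 0.0
t 9.98 tcp [421.4 150.9 -29.3] x [-0.918 -0.397 -0.002] y [-0.397  0.918 -0.   ] gap 60.3 F [-0.3 -0.   0.5] grip 0.0 q [ 0.23 -0.05  2.1  -0.    1.09 -1.75]
tool delta [-14.3  -1.1   0.7]
```

```bash
python3 -m pendant '[[60,-3,0,0,0],[60,-3,0,0,0],[60,-2,0,0,0],[60,-2,0,0,0],[60,0,0,0,0]]' >/dev/null
python3 -c "
from h import *
tool([434.9,155.5,-30])"
```

```text
t 10.4 tcp [429.7 154.5 -30.2] x [-0.918 -0.397 -0.   ] y [-0.397  0.918 -0.   ] gap 59.6 F [-0.1 -0.1 -0.1] grip 0.0 q [ 0.23 -0.02  2.08  0.    1.08 -1.75]
tool delta [-5.2 -1.1 -0.2]
```

```bash
python3 -m pendant '[[60,-2,0,0,0],[60,-2,0,0,0],[60,-1,0,0,0],[60,0,0,0,0],[60,0,0,0,0]]'
python3 -m pendant '[[60,8,0,0,0],[60,10,0,-20,0],[60,0,0,-40,0],[60,0,41,0,0],[60,0,41,0,0]]' >/dev/null;python3 -m pendant '[[60,0,41,0,0],[60,0,41,0,0],[60,0,41,0,0],[60,0,0,0,0],[60,0,0,0,0]]' >/dev/null; python3 lab.py
```

```text
time: 10.82
ee_pos: [434.0, 156.3, -30.2]
ee_rot: [-0.203, 0.979, 0.0, -0.0]
contact_force: [-0.5, -0.5, 0.0]
finger_gap: 60.1
grip_force: 0.0
0.9 ctr [463.6 167.9] axis [-0.404  0.915] len,w 111 34
rows: offset across (mm, + away from robot); cols: along y -60..60 step 10; value= brightness and R-B
 -30  25/ -5  23/ -2  23/ -2  18/ -3  22/ -3  22/ -5  23/ -3  25/ -3  23/ -6  23/ -6  20/ -4  21/ -4  21/ -6
 -27  24/ -3  22/ -3  22/ -1  22/ -3  21/ -5  21/ -5  23/ -3  20/ -4  21/ -4  23/ -3  21/ -4  23/ -4  21/ -4
 -24  22/ -4  22/ -3  19/ -2  24/ -3  18/ -3  18/ -4  19/ -6  18/ -6  18/ -5  22/ -3  24/  0  23/ -3  25/ -5
 -21  22/ -2  46/  1  28/ -3  30/  0  30/ -3  19/ -2  30/ -4  22/ -3  23/ -6  32/ -2  15/ -7  18/ -4  25/ -6
 -18  19/ -4  83/  3  88/  5 100/  9 106/ 10  90/  8  91/  7  79/  5  96/  8  66/  0  28/  0  24/  1  24/ -4
 -15  20/ -2 115/  5 140/ 13 180/ 25 179/ 24 164/ 20 174/ 24 155/ 19 168/ 21  99/  2  30/  0  32/ -1  25/ -1
 -12  16/ -5 121/  4 178/ 19 206/ 28 210/ 28 210/ 28 211/ 30 198/ 28 212/ 31 119/  4  38/  1  26/  1  24/ -4
  -9  19/ -6 147/  4 188/ 19 225/ 22
[... 947 characters left out ...]
18  19/ -4  19/ -5  19/ -5  14/ -3  19/ -2  14/ -3  18/ -2  19/ -4  18/ -5  15/ -4  17/ -6  22/ -6  22/ -5
  21  21/ -5  21/ -3  20/ -1  22/ -3  18/ -6  23/ -4  23/ -2  23/ -3  20/ -3  20/ -2  24/ -4  21/ -5  21/ -7
  24  21/ -5  22/ -2  27/ -4  23/ -4  23/ -3  23/ -2  25/ -2  18/ -5  22/  1  22/ -1  24/ -5  24/ -3  18/ -1
  27  22/ -4  24/ -3  23/ -2  23/ -5  25/ -4  24/ -3  23/ -4  22/ -1  24/  1  23/ -2  22/ -4  22/ -2  22/ -4
  30  22/ -3  22/ -4  22/ -3  22/ -2  23/ -5  22/ -1  23/ -4  22/ -5  27/ -2  23/ -1  24/ -3  22/ -3  21/ -3
t 11.9 tcp [336.6 336.1  29.7] x [-0.919 -0.395  0.   ] y [-0.395  0.919 -0.   ] gap 59.9 F [-0.6 -0.  -0.2] grip 0.0 q [ 0.68 -0.06  1.99 -0.    1.21 -1.3 ]
```

View pics/lab.png

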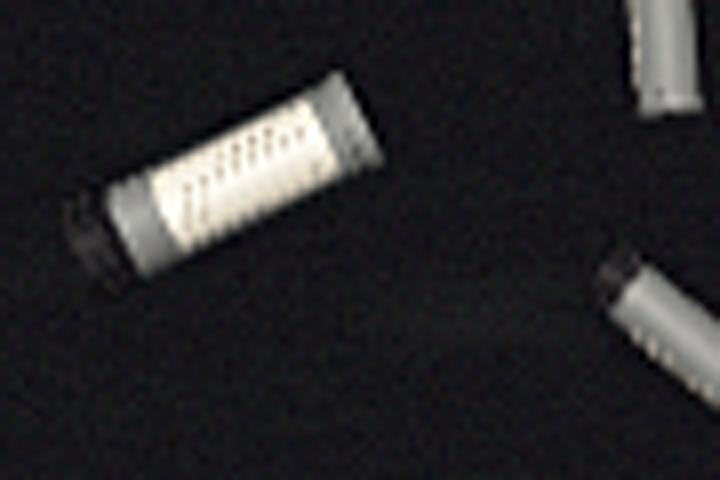

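The picture shows the label (centre ≈ (245,170)) facing the top camera. That camera looks from the robot side at about 8°, so the label is about 6° short of up. I'll nudge it 2 mm more.

```bash
python3 -m pendant '[[60,0,-41,0,0],[60,0,-41,0,0],[60,0,-41,0,0],[60,0,-41,0,0],[60,0,-41,0,0]]' >/dev/null;python3 -m pendant '[[60,0,0,0,0],[60,0,0,30,0],[60,0,0,20,0],[60,0,0,10,0],[60,0,0,0,0]]'>/dev/null
python3 -m pendant '[[60,-4,0,0,0],[60,-4,0,0,0],[60,-3,0,0,0],[60,0,0,0,0],[60,0,0,0,0]]' >/dev/null
python3 -c "
from h import *
tool([435.9,157.1,-30])"
```

```text
t 13.15 tcp [428.6 154.  -29.3] x [-0.918 -0.397 -0.002] y [-0.397  0.918 -0.   ] gap 59.9 F [ 0.1 -0.3  0.1] grip 0.0 q [ 0.23 -0.03  2.08 -0.    1.09 -1.75]
tool delta [-7.9 -0.   0.8]
```

```bash
python3 -m pendant '[[60,-2.5,0,0,0],[60,-2,0,0,0],[60,-2,0,0,0],[60,-1.5,0,0,0],[60,0,0,0,0]]';python3 -m pendant '[[60,0,0,0,0]]'
python3 -m pendant '[[60,8,0,0,0],[60,10,0,-20,0],[60,0,0,-40,0],[60,0,41,-10,0],[60,0,41,-40,0]]' >/dev/null;python3 -m pendant '[[60,0,41,-40,0],[60,0,41,-40,0],[60,0,41,-40,0],[60,0,0,-40,0],[60,0,0,0,0]]' >/dev/null; python3 lab.py | awk 'NR<3||/^ *-?(21|18|15|12) /||/tcp/'
```

```text
time: 13.57
ee_pos: [435.2, 156.8, -30.1]
ee_rot: [-0.203, 0.979, 0.0, 0.0]
contact_force: [0.1, 0.0, 0.4]
finger_gap: 59.7
grip_force: 0.0
time: 13.65
ee_pos: [434.9, 156.7, -30.3]
ee_rot: [-0.203, 0.979, -0.0, -0.0]
contact_force: [-0.2, -0.1, 0.2]
finger_gap: 60.4
grip_force: 0.0
t 14.73 tcp [354.1 295.1 194.3] x [-0.918 -0.396  0.003] y [-0.396  0.918 -0.001] gap 59.8 F [ 0.4 -0.9 -0.2] grip 0.0 q [ 0.58 -0.25  1.85 -0.    1.55 -1.39]
```

```bash
python3 -m pendant '[[60,0,40,0,0],[60,0,40,0,0],[60,0,0,0,0]]' >/dev/null; python3 lab.py | awk 'NR<3||/^ *-?(21|18|15|12) /||/tcp/'
```

```text
0.73 ctr [465.7 169.6] axis [-0.404  0.915] len,w 115 36
rows: offset across (mm, + away from robot); cols: along y -60..60 step 10; value= brightness and R-B
 -21  20/ -4  54/  0  44/ -2  42/  0  40/ -1  38/ -2  38/  0  36/ -3  37/ -2  33/ -2  19/ -1  16/ -1  24/  1
 -18  18/ -2  95/  2  93/  2  92/  4  91/  5  92/  5  80/  2  87/  5  77/  1  75/  3  15/ -3  19/ -2  23/ -2
 -15  17/ -4 102/  2 162/ 18 174/ 20 173/ 20 172/ 20 171/ 23 168/ 20 153/ 16 102/  3  26/ -1  51/  4  24/ -2
 -12  15/ -6 135/  5 196/ 23 197/ 25 193/ 26 215/ 26 172/ 25 219/ 28 199/ 25 122/  4  27/  0  56/  1  25/ -5
  12  20/ -3  98/  0 142/ 18 128/ 14 139/ 13 144/ 17 145/ 14 146/ 16 133/  9 111/  3  21/ -2  30/  1  21/ -3
  15  15/ -4  36/ -3  18/ -2  13/ -5  33/ -4  10/ -4  41/ -3  22/ -5  42/ -1  42/  2  21/ -1  31/ -2  22/ -5
  18  22/ -6  19/ -5  21/ -5  18/ -4  18/ -4  15/ -6  16/ -4  16/ -3  19/  0  15/ -1  21/ -4  22/ -5  21/ -6
  21  22/ -3  22/ -5  24/ -2  23/ -3  22/ -4  26/ -2  21/ -5  24/ -1  23/ -2  22/ -4  23/ -3  21/ -4  22/ -4
t 15.23 tcp [323.3 368.3 195. ] x [-0.918 -0.396  0.002] y [-0.396  0.918 -0.001] gap 60.0 F [0.3 0.1 0.1] grip 0.0 q [ 0.75 -0.17  1.78 -0.    1.53 -1.23]
```

The label is now up to within about 1–2°. Next is the rail: travel high, then turn.

```bash
python3 -m pendant '[[32,7.2,-36.5,-5,0],[32,7.2,-36.5,-5,0],[32,7.2,-36.5,-5,0],[32,7.2,-36.5,-5,0],[32,7.2,-36.5,0,0]]' >/dev/null
python3 -m pendant '[[32,7.2,-36.5,0,0],[32,7.2,-36.5,0,0],[32,7.2,-36.5,0,0],[32,7.2,-36.5,0,0],[32,7.2,-36.5,0,0]]' >/dev/null
python3 -m pendant '[[32,7.2,-36.5,0,0],[32,7.2,-36.5,0,0],[32,7.2,-36.5,0,0],[32,7.2,-36.5,0,0],[32,7.2,-36.5,0,0]]' >/dev/null
python3 -m pendant '[[32,7.2,-36.5,0,0],[32,7.2,-36.5,0,0],[32,0,0,0,0.123],[32,0,0,0,0.123],[32,0,0,0,0.123]]' >/dev/null
python3 -m pendant '[[32,0,0,0,0.124],[32,0,0,0,0.124],[32,0,0,0,0.124],[32,0,0,0,0.124],[32,0,0,0,0.124]]' >/dev/null
python3 -m pendant '[[32,0,0,0,0.124],[32,0,0,0,0.124],[32,0,0,0,0.124],[32,0,0,0,0.124],[32,0,0,0,0.124]]' >/dev/null
python3 -m pendant '[[32,0,0,0,0.124],[32,0,0,0,0.124],[32,0,0,0,0],[32,0,0,0,0]]' >/dev/null
python3 -c "
from h import *
tool([455.8,-249.5,200])"
```

```text
t 18.07 tcp [ 456.4 -249.2  215.8] x [-0.124  0.992  0.   ] y [ 0.992  0.124 -0.   ] gap 31.7 F [-0.2 -0.3  0.5] grip 0.0 q [-0.6  -0.1   1.67 -0.    1.56 -0.72]
tool delta [-0.2 -0.6 15.8]
```

```bash
python3 -m pendant '[[32,0,0,30,0],[32,0,0,20,0],[32,0,0,10,0],[32,0,0,0,0]]'
python3 - <<'E'
from h import *
tool()
a=snap('scene');A=a['image'].astype(float)
for _ in range(3): A+=snap('scene')['image']
A/=4
o=manip.observe()['ee_pos'];u=np.array([.992,.124])
f=lambda p:((proj(a,p)-[310,200])*7.5).round()
for d in(-23,23): print(d,[f([*(o[:2]+d*u),z]) for z in(156,176,200,215)])
print('rail',f([445.7,-163.4,150]),f([465.8,-335.7,154]),f([456,-250,152]))
im=cv2.resize((255*(A[200:280,310:416]/255)**.6).astype(np.uint8),(795,600),interpolation=cv2.INTER_CUBIC)
cv2.imwrite('pics/rail2.png',im[:,:,::-1])
E
```

```text
time: 18.4
ee_pos: [455.2, -247.6, 153.0]
ee_rot: [0.662, 0.75, -0.0, -0.003]
contact_force: [-0.3, -0.1, -0.3]
finger_gap: 31.8
grip_force: 0.0
t 18.4 tcp [ 455.2 -247.6  153. ] x [-0.124  0.992  0.003] y [ 0.992  0.124 -0.004] gap 31.8 F [-0.3 -0.1 -0.3] grip 0.0 q [-0.6  -0.06  1.76 -0.    1.45 -0.72]
-23 [array([251., 476.]), array([253., 429.]), array([256., 372.]), array([258., 336.])]
23 [array([357., 421.]), array([360., 375.]), array([364., 318.]), array([367., 282.])]
rail [138. 331.] [475. 601.] [300. 461.]
```

View pics/rail2.png

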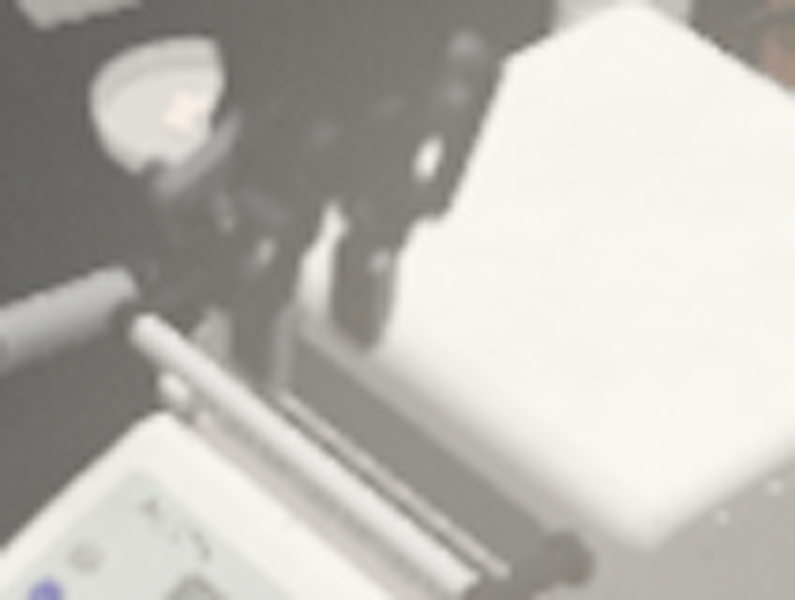

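The fingertips are at (262,388) and (365,345), about 38 mm above the reported TCP, and straddle the rail line, which runs (140,325)–(470,590). I'll descend in steps.

```bash
python3 -m pendant '[[32,0,0,10,0],[32,0,0,10,0],[32,0,0,0,0]]'; python3 -m pendant '[[32,0,0,8,0],[32,0,0,0,0]]'
```

```text
time: 18.85
ee_pos: [456.1, -247.8, 133.7]
ee_rot: [0.663, 0.749, -0.0, -0.001]
contact_force: [-0.4, 0.8, -1.1]
finger_gap: 31.8
grip_force: 0.0
time: 19.02
ee_pos: [456.4, -247.9, 126.2]
ee_rot: [0.663, 0.749, -0.0, -0.001]
contact_force: [-0.6, 0.4, -0.1]
finger_gap: 32.0
grip_force: 0.0
```

```bash
python3 -m pendant '[[32,0,0,6,0],[32,0,0,4,0],[32,0,0,0,0]]'|grep -E 'pos|force'; python3 -m pendant '[[32,0,0,6,0],[32,0,0,4,0],[32,0,0,0,0]]'|grep -E 'pos|force';python3 -m pendant '[[32,0,0,3,0],[32,0,0,0,0]]'|grep -E 'pos|force'
```

```text
ee_pos: [456.6, -248.1, 116.9]
contact_force: [0.4, -0.7, -0.3]
grip_force: 0.0
ee_pos: [456.6, -248.1, 106.8]
contact_force: [-0.0, -0.6, -0.3]
grip_force: 0.0
ee_pos: [457.0, -248.4, 104.6]
contact_force: [-0.5, -0.8, -0.0]
grip_force: 0.0
```

```bash
python3 -m pendant '[[24,0,0,0,0],[20,0,0,0,0],[16,0,0,0,0],[14,0,0,0,0],[12,0,0,0,0]]'; python3 -m pendant '[[8,0,0,0,0],[4,0,0,0,0],[0,0,0,0,0],[0,0,0,0,0]]'
```

```text
time: 20.1
ee_pos: [454.7, -248.9, 105.2]
ee_rot: [0.663, 0.749, -0.002, -0.002]
contact_force: [-13.7, 0.3, 8.0]
finger_gap: 12.2
grip_force: 6.8
time: 20.43
ee_pos: [454.3, -248.9, 105.4]
ee_rot: [0.663, 0.749, -0.002, -0.002]
contact_force: [-16.3, 0.7, 10.1]
finger_gap: 9.8
grip_force: 58.7
```

The gap of 9.8 mm is less than the 12 mm rail, and the tool is pushed up: the tips hold only the upper part of the rail. I'll reopen, go lower and shift 2 mm back.

```bash
python3 -m pendant '[[20,0,0,0,0],[32,0,0,0,0],[32,0,-2,0,0],[32,0,0,4,0],[32,0,0,0,0]]'|grep -E 'pos|force|gap'; python3 -m pendant '[[32,0,0,4,0],[32,0,0,3,0],[32,0,0,0,0]]'|grep -E 'pos|force|gap'; python3 -m pendant '[[32,0,0,3,0],[32,0,0,0,0]]'|grep -E 'pos|force|gap'
```

```text
ee_pos: [455.3, -248.8, 100.7]
contact_force: [-0.3, -0.8, 2.6]
finger_gap: 32.3
grip_force: 1.0
ee_pos: [456.1, -249.2, 99.5]
contact_force: [-23.9, 12.9, 43.0]
finger_gap: 32.3
grip_force: 23.7
ee_pos: [456.4, -249.4, 99.2]
contact_force: [-35.1, 19.1, 62.5]
finger_gap: 31.7
grip_force: 35.2
```

```bash
python3 -c "
from h import *
o=manip.observe();print(o['torque'],o['contact_force']);tool()"
python3 -m pendant '[[32,0,0,-6,0],[32,0,0,-6,0],[32,0,0,0,0]]'|grep -E 'pos|force|gap'
python3 -c "
from h import *
o=manip.observe();print(o['torque'],o['contact_force']);tool()"
```

```text
[2.80406283 2.71707566 0.81718256] [-35.13013893  19.10590083  62.49793673]
t 21.27 tcp [ 456.4 -249.4   99.2] x [-0.123  0.992 -0.003] y [0.992 0.123 0.003] gap 31.7 F [-35.1  19.1  62.5] grip 35.2 q [-0.6  -0.03  1.82 -0.    1.34 -0.72]
ee_pos: [456.1, -249.2, 104.5]
contact_force: [-0.1, 0.4, -1.1]
finger_gap: 32.3
grip_force: 0.0
[-0.04065361 -0.0247047  -0.0131896 ] [-0.10367843  0.36681962 -1.06226124]
t 21.52 tcp [ 456.1 -249.2  104.5] x [-0.122  0.993 -0.002] y [0.993 0.122 0.002] gap 32.3 F [-0.1  0.4 -1.1] grip 0.0 q [-0.6  -0.03  1.82  0.    1.35 -0.72]
```

The moment puts the contact on the back finger: its knuckle touched the rounded top edge of the hood. I'll shift 3 mm toward the robot, narrow the opening and try again gently.

```bash
python3 -m pendant '[[28,0,-3,0,0],[26,0,0,0,0],[26,0,0,0,0]]'|grep -E 'pos|force|gap'; python3 -m pendant '[[26,0,0,3,0],[26,0,0,0,0]]'|grep -E 'pos|force|gap'; python3 -m pendant '[[26,0,0,2,0],[26,0,0,0,0]]'|grep -E 'pos|force|gap'
```

```text
ee_pos: [451.5, -248.7, 101.9]
contact_force: [0.1, 0.5, 0.3]
finger_gap: 26.4
grip_force: 0.0
ee_pos: [451.6, -248.7, 98.8]
contact_force: [0.0, -0.4, -0.5]
finger_gap: 25.7
grip_force: 0.0
ee_pos: [452.2, -249.1, 97.8]
contact_force: [-1.4, -0.1, 1.3]
finger_gap: 26.1
grip_force: 0.5
```

```bash
python3 -m pendant '[[22,0,-1,0,0],[22,0,0,0,0]]'|grep -E 'pos|force|gap'; python3 -m pendant '[[22,0,0,3,0],[22,0,0,0,0]]'|grep -E 'pos|force|gap'; python3 -m pendant '[[22,0,0,2,0],[22,0,0,0,0]]'|grep -E 'pos|force|gap'
```

```text
ee_pos: [451.0, -249.2, 97.9]
contact_force: [0.1, -0.0, -0.4]
finger_gap: 22.2
grip_force: 0.0
ee_pos: [451.8, -249.5, 96.1]
contact_force: [-2.6, 3.1, 8.4]
finger_gap: 21.9
grip_force: 4.0
ee_pos: [452.0, -249.6, 95.7]
contact_force: [-8.6, 5.1, 19.1]
finger_gap: 22.3
grip_force: 10.7
```

```bash
python3 -m pendant '[[22,0,0,-5,0],[18,0,0,0,0],[16,0,0,0,0],[14,0,0,0,0],[14,0,0,0,0]]'|grep -E 'pos|force|gap'; python3 -m pendant '[[12,0,0,0,0],[12,0,0,0,0]]'|grep -E 'pos|force|gap'; python3 -m pendant '[[8,0,0,0,0],[0,0,0,0,0],[0,0,0,0,0],[0,0,0,0,0]]'|grep -E 'pos|force|gap'
```

```text
ee_pos: [453.5, -249.4, 98.8]
contact_force: [9.0, 0.5, 1.7]
finger_gap: 14.1
grip_force: 4.4
ee_pos: [454.4, -249.3, 98.9]
contact_force: [13.7, 0.9, -0.4]
finger_gap: 12.0
grip_force: 6.9
ee_pos: [454.7, -249.3, 99.1]
contact_force: [14.7, 1.8, 0.3]
finger_gap: 9.8
grip_force: 58.4
```

Firm grip, with the z force near zero. I'll relieve the x offset, then lift along the hinge arc.

```bash
python3 -m pendant '[[0,0,2.5,0,0],[0,0,2,-8,0],[0,0,2,-7,0],[0,0,2,-7,0],[0,0,0,0,0]]'; python3 -m pendant '[[0,0,3.8,-10.6,0],[0,0,3.9,-10.7,0],[0,0,0,0,0]]'
```

```text
time: 23.93
ee_pos: [459.8, -248.5, 119.8]
ee_rot: [0.663, 0.749, -0.0, 0.0]
contact_force: [5.0, -4.2, -8.1]
finger_gap: 9.8
grip_force: 59.0
time: 24.18
ee_pos: [467.4, -247.4, 141.6]
ee_rot: [0.663, 0.749, -0.0, -0.0]
contact_force: [2.2, -3.5, -7.0]
finger_gap: 10.0
grip_force: 59.0
```

```bash
python3 -m pendant '[[0,0,4.7,-10.3,0],[0,0,4.8,-10.2,0],[0,0,5.6,-9.8,0],[0,0,5.7,-9.7,0],[0,0,0,0,0]]'; python3 -m pendant '[[0,0,6.5,-9.3,0],[0,0,6.5,-9.3,0],[0,0,7.2,-8.7,0],[0,0,7.3,-8.6,0],[0,0,0,0,0]]'
```

```text
time: 24.6
ee_pos: [487.3, -245.0, 181.7]
ee_rot: [0.663, 0.749, -0.001, -0.001]
contact_force: [-6.6, -2.8, 0.3]
finger_gap: 9.5
grip_force: 58.9
time: 25.02
ee_pos: [513.8, -241.6, 218.2]
ee_rot: [0.663, 0.749, -0.001, -0.001]
contact_force: [-14.0, -0.5, 7.6]
finger_gap: 9.6
grip_force: 60.1
```

```bash
python3 -m pendant '[[0,0,6,-9,0],[0,0,8,-9,0],[0,0,8,-8,0],[0,0,8.5,-7.5,0],[0,0,0,0,0]]'; python3 -m pendant '[[0,0,9,-6.5,0],[0,0,9,-6.5,0],[0,0,0,0,0],[0,0,0,0,0]]'
python3 - <<'E'
from h import *
tool()
a=snap('scene');b=snap('top')
for n,s in(('scene',a),('top',b)):
  print(n,[(np.round(r['rect']).tolist(),round(r['conf'],2)) for r in manip.look_for(s,'rail_mid')],[(np.round(r['rect']).tolist(),round(r['conf'],2)) for r in manip.look_for(s,'sample_tube')])
  cv2.imwrite('pics/f_%s.png'%n,s['image'][:,:,::-1])
E
```

```text
time: 25.43
ee_pos: [546.1, -237.3, 249.8]
ee_rot: [0.663, 0.749, 0.0, -0.001]
contact_force: [0.0, -1.9, -4.8]
finger_gap: 9.6
grip_force: 60.6
time: 25.77
ee_pos: [562.6, -235.2, 262.4]
ee_rot: [0.663, 0.749, -0.0, -0.001]
contact_force: [-1.8, -1.5, -3.8]
finger_gap: 9.8
grip_force: 61.0
t 25.77 tcp [ 562.6 -235.2  262.4] x [-0.122  0.993  0.001] y [ 0.993  0.122 -0.002] gap 9.8 F [-1.8 -1.5 -3.8] grip 61.0 q [-0.48  0.14  1.35 -0.    1.65 -0.6 ]
scene [([352.0, 175.0, 466.0, 264.0], 0.82)] [([307.0, 235.0, 331.0, 252.0], 0.71), ([277.0, 244.0, 293.0, 267.0], 0.51)]
top [([376.0, 106.0, 492.0, 192.0], 0.58), ([202.0, 264.0, 212.0, 266.0], 0.54)] [([260.0, 223.0, 304.0, 248.0], 0.71), ([329.0, 246.0, 351.0, 265.0], 0.52), ([332.0, 203.0, 345.0, 230.0], 0.49)]
```

View pics/f_scene.png

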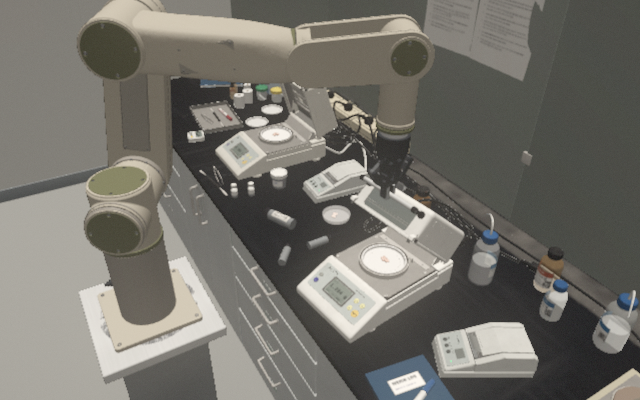

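The scene picture shows the hood raised by the gripped rail (near (400,190)), the pan exposed, and the tube at (281,218) with its white label up. A chord of 196 mm gives a hood angle of about 44.5°.

```bash
python3 -c "
from h import *
print(manip.hand_in())"
```

```text
the job is handed in; nothing more can be done
None
```

The job is handed in (no verdict was returned): the tube lies with its label up to within about 2° by the camera, and the arm is still holding the hood open by the rail at about 45° (44.5° worked out from the tool's travel); on the way down to the rail, a gripper finger pressed on something, probably the hood's top edge, and the reading reached 73 N in total before I backed off.

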